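# Step the jar carousel back one notch

## Task

The jar carousel was indexed one notch too far, so the white jar has run past the red pointer. With a fingertip push the pawl's red knob outward until the pawl lifts and stays up, push the wheel backward (clockwise seen from above) by one of its blue-capped pegs exactly one notch so that the white jar is back at the pointer, then push the knob in again so that the pawl drops fully home between the teeth. Grasp nothing: do not touch the jars, which must ride along upright on their pads, and leave the things around the carousel where they are.

Things in the scene. Friction and masses are not known exactly. Their poses are not given: they have to be found in the camera images.
- carousel_base: Fixed grey round base plate, 248 mm across, of a hand-indexed jar carousel; origin on the surface under the wheel's vertical axis, z up. In its frame: pawl bracket at -y; red pointer just outside the rim, 150 degrees counter-clockwise (from above) of +x. At yaw 0 its x points away from the robot.
- wheel (a joint): Turn of the aluminium wheel about its vertical axis, rad. Positive = counter-clockwise from above = forward; backward is clockwise, negative. Six notches of 1.047 rad. Pawl down: play from 0 (stop face of a tooth at the pawl nose) to +0.16; one notch back the play is -1.047 to -0.887. It stays where it is left; 2 to 3 N on a peg turns it.
- pawl (a joint): Swing of the pawl, rad. 0 = nose fully down between teeth; grows as the knob swings outward (away from the wheel) and the nose lifts; clear of the teeth above 0.3; stop at 0.88. It tips over centre at about 0.44, then stays up by its own weight; pushed inward past that it falls back onto the wheel. Needs about 0.5 N at the knob.
- pawl_knob (a point): Centre of the red ball knob (24 mm) on the pawl's thin upright lever, 74 mm from the level hinge, which lies 150 mm from the wheel axis, 34 mm up. Pawl down: knob 118 mm from the wheel axis, leaning inward; up: 182 mm, leaning outward; both 101 mm above the surface. It moves in the vertical plane through the axis and the base's -y.
- hub (a point): Centre of the top of the wheel's hub (34 mm across), on the axis, 44 mm above the surface; turns with the wheel, x toward peg0. The wheel is 226 mm across, its deck 24 mm above the surface; sawtooth teeth on its rim, tips 36 mm above the surface, pass the pawl forward and block it backward.
- pointer (a point): Tip of the fixed red pointer, at the wheel's rim 113 mm from the axis, 42 mm above the surface; a jar is at the pointer when it lies on the line from hub to pointer.
- peg0 (a point): Centre of the blue ball cap (17 mm) of upright peg 0 on the wheel: steel rod 11 mm in diameter from the deck (24 mm) up, cap centre 81.5 mm and top 90 mm above the surface, 88 mm from the axis, 0 degrees counter-clockwise from peg0. The pegs are for turning the wheel and stand half-way between the jar pads.
- peg1 (a point): Centre of the blue ball cap (17 mm) of upright peg 1 on the wheel: steel rod 11 mm in diameter from the deck (24 mm) up, cap centre 81.5 mm and top 90 mm above the surface, 88 mm from the axis, 60 degrees counter-clockwise from peg0. The pegs are for turning the wheel and stand half-way between the jar pads.
- peg2 (a point): Centre of the blue ball cap (17 mm) of upright peg 2 on the wheel: steel rod 11 mm in diameter from the deck (24 mm) up, cap centre 81.5 mm and top 90 mm above the surface, 88 mm from the axis, 120 degrees counter-clockwise from peg0. The pegs are for turning the wheel and stand half-way between the jar pads.
- peg3 (a point): Centre of the blue ball cap (17 mm) of upright peg 3 on the wheel: steel rod 11 mm in diameter from the deck (24 mm) up, cap centre 81.5 mm and top 90 mm above the surface, 88 mm from the axis, 180 degrees counter-clockwise from peg0. The pegs are for turning the wheel and stand half-way between the jar pads.
- peg4 (a point): Centre of the blue ball cap (17 mm) of upright peg 4 on the wheel: steel rod 11 mm in diameter from the deck (24 mm) up, cap centre 81.5 mm and top 90 mm above the surface, 88 mm from the axis, 240 degrees counter-clockwise from peg0. The pegs are for turning the wheel and stand half-way between the jar pads.
- peg5 (a point): Centre of the blue ball cap (17 mm) of upright peg 5 on the wheel: steel rod 11 mm in diameter from the deck (24 mm) up, cap centre 81.5 mm and top 90 mm above the surface, 88 mm from the axis, 300 degrees counter-clockwise from peg0. The pegs are for turning the wheel and stand half-way between the jar pads.
- jar_black_a: Loose cream jar, 44 mm across, 35 mm high, white with a black lid, standing free on a rubber pad of the wheel 50 mm from the axis; stands at the pointer at the start. Origin at the centre of its underside, 24 mm above the surface; z up.
- jar_white: Loose cream jar, 44 mm across, 29 mm high, white with a white top, standing free on a rubber pad of the wheel 50 mm from the axis, the only one without a black lid; the jar that has run past the pointer, one pad counter-clockwise of it. Origin at the centre of its underside, 24 mm above the surface; z up.
- jar_black_b: Loose cream jar, 44 mm across, 35 mm high, white with a black lid, standing free on a rubber pad of the wheel 50 mm from the axis. Origin at the centre of its underside, 24 mm above the surface; z up.
- jar_black_c: Loose cream jar, 44 mm across, 35 mm high, white with a black lid, standing free on a rubber pad of the wheel 50 mm from the axis. Origin at the centre of its underside, 24 mm above the surface; z up.
- bottle_blue: Loose small blue dropper bottle with white cap, 27 mm across, 70 mm high, a bystander; origin at the centre of its underside.
- beaker: Loose clear beaker, 52 mm across, 70 mm high, a bystander; origin at the centre of its underside.
- timer: Loose white bench timer with three buttons, 64 x 64 x 19 mm, a bystander; origin at the centre of its underside.
- label_roll: Loose roll of labels lying flat, 68 mm across, 29 mm high, a bystander; origin at the centre of its underside.
There are look-alikes about, which are no part of the job. Leave any orange look-alike of the jar_black_c alone.

How it is judged:
By the outcome, as a careful person would: the job done as asked, in the order asked, and still so for the second after the job is handed in, with the robot touching nothing.
It also fails if it takes over 53 s, if anything falls off the work surface, if the arm or the gripper's body presses on something with over 40 N, if the wrist force passes 120 N, or if a joint passes its speed limit or range.

## Robot

A 6-joint arm with a two-finger parallel gripper is mounted at the origin on a cart in front of the work surface, level with it; the furniture and walls round the work are solid. World frame = base frame: x ahead of the robot, y to its left, z up, the work surface at z = 0. Lengths are in m, angles in rad, forces in N, time in s.
With the tool pointing down it reaches from about 0.25 to 0.725 m from the base axis. Payload 4 kg.
Tool frame: the origin (TCP) lies at the very end of the fingers, on their centre line; the grasp point (between the pads) lies 19 mm behind it; x points along the fingers, z is the direction in which the jaws open and shut, and the axes are right-handed (so a half turn about x gives the same grasp; the last joint's range is limited). The gripper opens to 85 mm and grips with 20 to 120 N. Pads are 22 mm wide; open, the fingers measure 114 mm over their backs; the gripper's body (76 mm by 85 mm) begins 54 mm behind the grasp point. The pads swing forward as they close: fully open they stand 13 mm farther back than shut.
Start: joints at [-1.192, 0.241, 0.005, 1.335, 0, 1.571], TCP at [0.185, -0.465, 0.231] pointing down, gripper open.
Joint ranges: [-2.72, 2.72], [-1.05, 1.87], [-1.09, 1.28], [-1.99, 2.15], [-1.42, 1.44], [-3.14, 3.14]. Speed limits (rad/s): [2.79, 2.79, 3.14, 3.14, 3.14, 3.14].

## Interface

Orientations are given as a unit quaternion [x, y, z, w].
In Python, from workcell import bot gives the robot as it stands.
- The arm moves only by the tool apply_moves, never from a script. Its argument "targets" is one flat list of numbers, 7 for each row, row after row: the shift along the tool's x, y, z in units of 25 cm (1.0 is 25 cm), then the turn, a rotation vector about the tool's x, y, z in units of 0.5 rad (1.0 is 0.5 rad), then the opening, from 0 (shut) to 1 (fully open). In form: [tx, ty, tz, wx, wy, wz, claw, tx, ty, tz, wx, wy, wz, claw, ...]. A call has 1 to 12 rows; each row is the pose to reach, as a shift and turn from the pose commanded when the call began, along the tool's axes at that moment; what a row does not reach only later rows make up. A row lasts 1/12 s, in which the tool goes at most 41.7 mm and 7.16 degrees, less where a joint would pass 70% of its speed; a pose out of reach is approached as far as the arm can. A call with a number of a shift or a turn outside -1 to 1 is refused whole. A call with a gripper value outside its range is refused whole. The fingers move at their own pace and stop on an object; the grip force is fixed at half the most. Time passes only in rows, so rows that repeat a pose let the fingers close. It gives the time, the measured TCP pose, the force and the opening at its end, in the units of the state.
- bot.get_obs(): the state, without advancing time (a new reading comes with each control period).
- bot.camera(name): name is "side" or "top"; returns (picture, depth): 400x640x3 uint8, red, green, blue; 400x640 float32, m along the optical axis (not along the pixel's ray), 0 where there is no reading.
- bot.camera_params(name): a dict with "fx", "fy", "cx", "cy" (pixels), "T" (4x4, takes a point from camera to world coordinates). Camera axes: x right, y up, looking along -z (the intrinsics and any distortion apply to the point x, -y, -z); pixel columns grow to the right and rows downward; lengths in m; the calibration is good to about 2 mm. A picture is of the moment at which its call begins. camera_params takes no time and is no camera call.
- bot.job_done(): hands the job in, once; it reports no verdict.
The state is a dict: "clock": time; "joint_pos": joint angles; "joint_vel": joint speeds; "tau": joint torques, N m; "eef_pos": TCP position; "tool_rot": TCP orientation; "ft_force": force on the tool from outside, world axes, zero at the start; "ft_torque": the same for the moment, N m; "grip_width": finger opening in m.
Only numpy, scipy, OpenCV 4.12 (cv2) and the standard library are available. Lean on these libraries where they do the work, as an engineer would, in place of code of your own. Each camera call takes 0.05 s, during which the arm holds its last target.

## Working session

There is one attempt and no reset: what is moved stays moved. The work goes in short steps, Python scripts to look and compute and a tool call to move; the robot and the scene stay as the last step left them, time stands still between calls to the robot, and variables do not carry over. Pictures are saved under pics/ and viewed, and the job is handed in when it is done.

Besides the shell and the picture viewer there is one more tool, called after "Request:" as a command line: name --argument value ..., lists and objects as JSON in quotes. apply_moves: Moves the arm, as the interface text tells. Its arguments: {"type":"object","properties":{"targets":{"type":"array"}},"required":["targets"]}

```bash
mkdir -p pics; ls
python3 - <<'E'
from workcell import bot
import cv2,numpy as np
for n in ("side","top"):
    p,d=bot.camera(n); np.savez(f"{n}0.npz",p=p,d=d); cv2.imwrite(f"pics/{n}0.png",p[:,:,::-1])
    c=bot.camera_params(n); print(n,{k:(np.round(v,4).tolist()) for k,v in c.items()})
o=bot.get_obs(); print(o)
E
```

```text
pics
side {'fx': 513.6928, 'fy': 513.6928, 'cx': 311.7052, 'cy': 200.5224, 'T': [[-0.9778, 0.0898, -0.1893, 0.2304], [-0.209, -0.3552, 0.9111, 1.2564], [0.0146, 0.9305, 0.3661, 0.6125], [0.0, 0.0, 0.0, 1.0]]}
top {'fx': 400.7919, 'fy': 400.7919, 'cx': 320.9087, 'cy': 196.4058, 'T': [[0.0097, 0.9919, -0.1268, 0.3353], [-0.9999, 0.0108, 0.0087, -0.0286], [0.01, 0.1267, 0.9919, 1.4638], [0.0, 0.0, 0.0, 1.0]]}
{'clock': 0.1, 'joint_pos': array([-1.19201859e+00,  2.41357590e-01,  3.84444939e-03,  1.33523518e+00,
       -2.37789826e-05,  1.57079609e+00]), 'joint_vel': array([-0.00119884, -0.00091494,  0.00288809,  0.00199609,  0.00012038,
       -0.00020649]), 'tau': array([-8.66514056e-04, -3.73138618e+01,  2.53009450e+01,  1.08790441e-02,
        3.18967705e-05, -3.81562771e-06]), 'eef_pos': array([ 0.18466869, -0.46401566,  0.23048651]), 'tool_rot': array([ 0.39731055,  0.58576473, -0.39654966,  0.58461301]), 'ft_force': array([-0.89816436,  0.4803236 , -0.11115069]), 'ft_torque': array([-0.04172786, -0.00493786, -0.0794924 ]), 'grip_width': 0.08527384369763981}
```

View pics/side0.png

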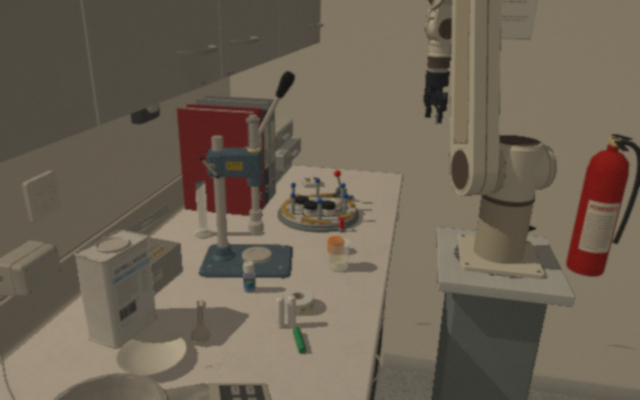

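View pics/top0.png

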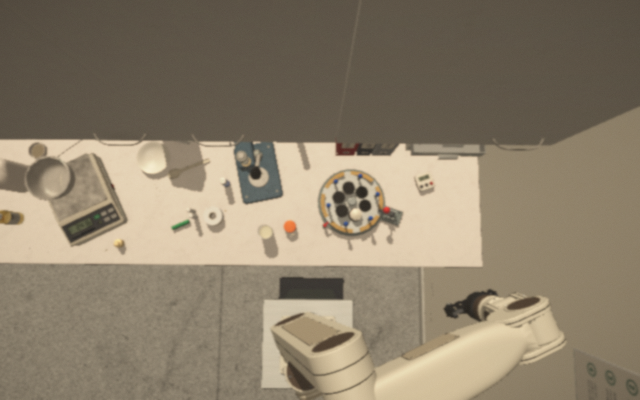

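Top view: the carousel is at about (352,203), the pawl at (390,213), the pointer at (325,226), the white jar at (355,214), and the timer at (425,183). I'll zoom in and measure.

```bash
cat > h.py <<'E'
import numpy as np,cv2
from workcell import bot
def world(n,u,v,d):
    c=bot.camera_params(n); T=np.array(c['T'])
    u=np.asarray(u,float);v=np.asarray(v,float)
    P=np.stack([(u-c['cx'])/c['fx']*d,-(v-c['cy'])/c['fy']*d,-d,np.ones_like(d)],-1)
    return (P@T.T)[...,:3]
def cloud(n,d):
    v,u=np.mgrid[0:400,0:640]; return world(n,u,v,d)
def proj(n,P):
    c=bot.camera_params(n); T=np.linalg.inv(np.array(c['T']))
    q=np.atleast_2d(P)@T[:3,:3].T+T[:3,3]
    return np.stack([c['cx']+c['fx']*q[:,0]/-q[:,2], c['cy']-c['fy']*q[:,1]/-q[:,2]],-1)
E
python3 - <<'E'
from h import *
for n,(x0,x1,y0,y1) in {"side":(260,400,155,255),"top":(300,450,140,250)}.items():
    z=np.load(f"{n}0.npz"); p=z['p'];d=z['d']
    cv2.imwrite(f"pics/{n}0z.png",cv2.resize(p[y0:y1,x0:x1,::-1],None,fx=5,fy=5,interpolation=cv2.INTER_CUBIC))
    W=cloud(n,d); hsv=cv2.cvtColor(p,cv2.COLOR_RGB2HSV)
    roi=np.zeros(d.shape,bool); roi[y0:y1,x0:x1]=1
    for nm,m in {"red":((hsv[...,0]<8)|(hsv[...,0]>172))&(hsv[...,1]>150),"blue":(hsv[...,0]>105)&(hsv[...,0]<130)&(hsv[...,1]>120)}.items():
        k,l,s,cen=cv2.connectedComponentsWithStats((m&roi).astype(np.uint8))
        for i in range(1,k):
            if s[i,4]>=3: print(n,nm,cen[i].round(1),s[i,4],np.median(W[(l==i)&(d>0)],0).round(3))
# wheel geometry top: points z 0.0..0.03
z=np.load("top0.npz");W=cloud("top",z['d'])
sub=W[190:216:2,310:450:8]
np.set_printoptions(linewidth=200,suppress=True)
print((W[160:250:6,310:440:6,2]*1000).round())
print("cabinet z", W[100,300],W[136,360],W[150,340],W[150,440])
E
```

```text
side red [336.9 172.9] 22 [ 0.465 -0.256  0.105]
side red [261.4 188.8] 5 [ 0.678 -0.142  0.073]
side red [261.6 203.8] 13 [ 0.679 -0.147  0.021]
side red [341.1 222.2] 47 [ 0.417 -0.053  0.03 ]
side blue [317.2 180.2] 6 [ 0.523 -0.231  0.085]
side blue [292.8 185. ] 4 [ 0.586 -0.17   0.085]
side blue [342.3 185. ] 7 [ 0.441 -0.207  0.085]
side blue [292.7 195.1] 7 [ 0.565 -0.088  0.084]
side blue [344.8 195.5] 11 [ 0.419 -0.122  0.084]
side blue [319.2 200.9] 14 [ 0.483 -0.06   0.084]
top red [385.8 209.7] 26 [ 0.464 -0.262  0.111]
top red [324.4 224.8] 5 [ 0.416 -0.053  0.036]
[[ -1.  -4.   0.  -1.  -3.  -5. -10.   5.   2.   2.   2.  -5.  -6.   1.  -0.  -3.  -0.  -2.  -2.   1.  -0.  -2.]
 [ -2.   5.  -6.  -0.  -0.   5.  -2.  -2.   0.  -1.  -3.   1.   1.   1.  -2.  -4.   5.   4.   0.   1.  -1.  -2.]
 [ -6.  -0.   1.  -2.  -2.   8.  28.  29.  28.   7.  -1.  -0.  -3.  -4.   3.  -2.  -1.  -1.   6.  16.   2.   0.]
 [ -1.   0.  -0.  10.  31.  26.  23.  26.  55.  28.  37.  -3.  -0.   0.  -3.   2.   1.   3.  17.  18.  14.   4.]
 [  4.  -5.  16.  28.  48.  21.  60.  62.  29.  21.  19.  27. 
[... 640 characters left out ...]
9.  17.  20.  24.  24.  25.  86.   8.   6.   8.  18.  -5.   4.   0.  -6.   6.   2.  -1.]
 [  3.  -5.  13.   6.  35.  28.  25.  26.  18.  31.  34.  -3.   6.  -3.  -1.  -5.   1.   5.  -3.  -0.   2.  -3.]
 [ -0.  -8.  -0.  -2.   4.  10.  20.  28.  19.  16.   0.  -0.  -1.   1.   1.  -2.  -2.  -0.   3.  -0.  -0.  -3.]
 [  1.  -3.  -4.   3.   3.   3.   2.   1.  -0.   4.  -0.   1.  -5.  -6.  -6.   1.  -0.   4.  -5.  -2.   5.  -1.]
 [  2.  -4.  -1.  -2.  -0.  -2.   1.   2.   2.   2.  -2.  -2.   5.  -2.  -3.   5.   2.  -1.  -3.  -1.   0.  -3.]]
cabinet z [0.60111904 0.00501053 0.7629727 ] [ 0.60132889 -0.12892571  0.53120638] [ 0.67660413 -0.10618695  0.08683569] [ 0.68531518 -0.46451898  0.0691797 ]
```

```bash
ls pics
```

```text
side0.png
side0z.png
top0.png
top0z.png
```

View pics/side0z.png

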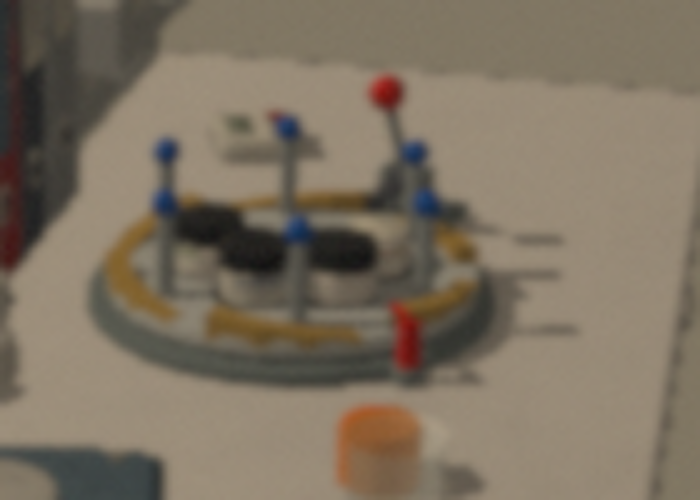

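View pics/top0z.png

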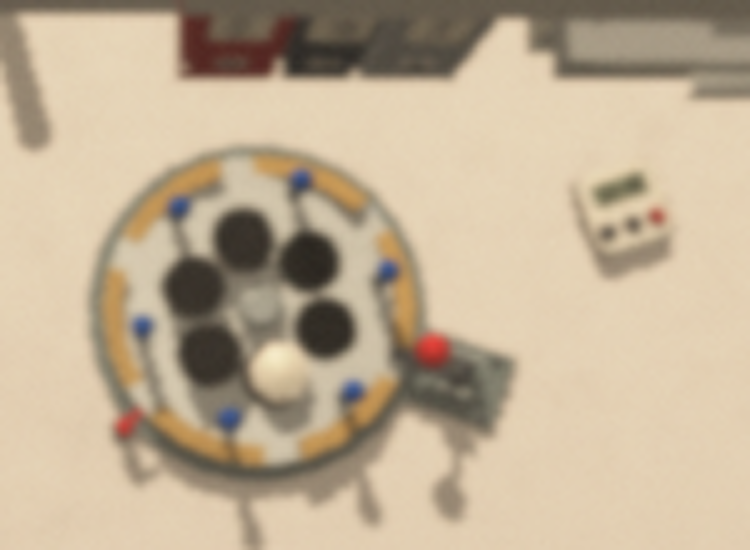

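```bash
cat > fit.py <<'E'
from h import *
import sys
from scipy.optimize import least_squares
def blobs(n,p,roi):
    x0,x1,y0,y1=roi
    hsv=cv2.cvtColor(cv2.GaussianBlur(p,(0,0),.6),cv2.COLOR_RGB2HSV); out={}
    for nm,m in {"red":((hsv[...,0]<8)|(hsv[...,0]>172))&(hsv[...,1]>150)&(hsv[...,2]>80),"blue":(hsv[...,0]>100)&(hsv[...,0]<135)&(hsv[...,1]>90)}.items():
        r=np.zeros(m.shape,bool); r[y0:y1,x0:x1]=1
        k,l,s,cen=cv2.connectedComponentsWithStats((m&r).astype(np.uint8))
        out[nm]=[cen[i] for i in range(1,k) if s[i,4]>=4]
    return out
ROI={"side":(270,365,160,235),"top":(310,430,165,250)}
def model(q,up=False):
    hx,hy,yaw,w=q
    pegs=np.array([[hx+.088*np.cos(w+i*np.pi/3),hy+.088*np.sin(w+i*np.pi/3),.0815] for i in range(6)])
    return pegs
def knob(q,r=.118): hx,hy,yaw,w=q; return np.array([hx+r*np.sin(yaw),hy-r*np.cos(yaw),.101])
def solve(B,q0,r=.118):
    def res(q):
        out=[]
        for n in B:
            P=proj(n,model(q)); k=proj(n,knob(q,r))[0]
            for b in B[n]["blue"]:
                e=P-b; j=np.argmin((e**2).sum(1)); out+=list(e[j])
            if r and B[n]["red"]:
                e=np.array(B[n]["red"])-k; out+=list(e[np.argmin((e**2).sum(1))])
        return np.clip(out,-6,6)
    return least_squares(res,q0,loss='soft_l1',x_scale=[.01,.01,.1,.1])
E
python3 - <<'E'
from fit import *
B={n:blobs(n,np.load(f"{n}0.npz")['p'],ROI[n]) for n in ROI}
print({n:{c:[x.round(1).tolist() for x in v] for c,v in b.items()} for n,b in B.items()})
best=min((solve(B,[.503,-.15,-.32,a]) for a in np.radians([5,20,35,50])),key=lambda s:s.cost)
print(best.cost,best.x,best.fun.round(1))
for n in B:
  b=min((solve({n:B[n]},[.503,-.15,-.32,a]) for a in np.radians([5,20,35,50])),key=lambda s:s.cost);print(n,b.cost,b.x)
q=best.x
print(np.degrees(q[2:]),knob(q),knob(q,.182)); print(model(q).round(3))
for n in B: print(n,proj(n,[q[0]+.113*np.cos(q[2]+2.618),q[1]+.113*np.sin(q[2]+2.618),.042]),proj(n,[q[0],q[1],.044]))
E
```

```text
{'side': {'red': [[337.0, 173.0], [341.0, 222.1]], 'blue': [[317.2, 180.2], [292.6, 184.8], [342.1, 185.1], [344.7, 195.2], [292.9, 195.3], [319.1, 200.7]]}, 'top': {'red': [[385.8, 209.7]], 'blue': [[345.5, 223.5]]}}
0.6114574706370184 [ 0.50404621 -0.15228657 -0.32708927  1.80727758] [-0.1  0.2  0.   0.2  0.3  0.1  0.2  0.4 -0.5 -0.   0.2  0.3 -0.  -0.4
  0.3 -0.3 -0.4 -0. ]
side 0.25074580319334117 [ 0.50447202 -0.15438843 -0.32560799  0.76185526]
top 0.0 [ 0.50328786 -0.15071382 -0.320294   -0.27984132]
[-18.74083459 103.54937759] [ 0.46613423 -0.26403039  0.101     ] [ 0.4455718  -0.32463721  0.101     ]
[[ 0.483 -0.067  0.082]
 [ 0.42  -0.127  0.082]
 [ 0.44  -0.213  0.082]
 [ 0.525 -0.238  0.082]
 [ 0.588 -0.177  0.082]
 [ 0.568 -0.092  0.082]]
side [[337.72513743 215.62806479]] [[317.86015732 201.85110097]]
top [[328.08648835 220.94506786]] [[352.04523118 200.28636742]]
```

```bash
cat > mv.py <<'E'
from h import *
from scipy.spatial.transform import Rotation as R
Q=[.504,-.153,-.327]
def rel(Pw,yaw=None):
    """shift (25cm units) in tool axes & turn(0.5rad units) to TCP Pw with tool down; yaw = world angle of tool y axis"""
    o=bot.get_obs(); Rt=R.from_quat(o['tool_rot']); s=Rt.inv().apply(np.array(Pw)-o['eef_pos'])/.25
    w=np.zeros(3)
    if yaw is not None:
        y=np.array([np.cos(yaw),np.sin(yaw),0]); x=np.array([0,0,-1.]); M=np.stack([x,y,np.cross(x,y)],1)
        w=(Rt.inv()*R.from_matrix(M)).as_rotvec()/.5
    return s.round(3).tolist()+w.round(3).tolist()
E
python3 - <<'E'
from mv import *
o=bot.get_obs();M=R.from_quat(o['tool_rot']).as_matrix().round(3);print(M)
print("y axis world ang",np.degrees(np.arctan2(M[1,1],M[0,1])),"z",np.degrees(np.arctan2(M[1,2],M[0,2])))
hx,hy,yw=Q; u=np.array([np.sin(yw),-np.cos(yw)])
for rr in (.085,.25): 
  p=np.array([hx,hy])+rr*u
  for d in (np.radians(-108.74),np.radians(71.26),np.radians(-18.74)): print(rr,p.round(3),rel([*p,.2],d))
E
```

```text
[[-0.001  0.929  0.37 ]
 [ 0.002  0.37  -0.929]
 [-1.    -0.    -0.002]]
y axis world ang 21.71629047077233 z -68.28370952922766
0.085 [ 0.477 -0.233] [0.123, 1.426, -0.425, 4.553, -0.002, 0.004]
0.085 [ 0.477 -0.233] [0.123, 1.426, -0.425, -1.73, -0.004, -0.002]
0.085 [ 0.477 -0.233] [0.123, 1.426, -0.425, 1.412, -0.004, 0.001]
0.25 [ 0.424 -0.39 ] [0.122, 0.998, 0.078, 4.553, -0.002, 0.004]
0.25 [ 0.424 -0.39 ] [0.122, 0.998, 0.078, -1.73, -0.004, -0.002]
0.25 [ 0.424 -0.39 ] [0.122, 0.998, 0.078, 1.412, -0.004, 0.001]
```

Request:
apply_moves --targets '[0, 0.7, -0.2, -0.86, 0, 0, 0, 0, 0.7, -0.2, -0.86, 0, 0, 0, 0, 0.7, -0.2, -0.86, 0, 0, 0, 0, 0.7, -0.2, -0.86, 0, 0, 0, 0, 0.7, -0.2, -0.86, 0, 0, 0, 0, 0.7, -0.2, -0.86, 0, 0, 0, 0, 0.7, -0.2, -0.86, 0, 0, 0]'

```text
clock: 0.68
eef_pos: [0.3294, -0.3526, 0.2309]
tool_rot: [0.262, 0.657, -0.262, 0.656]
ft_force: [-0.7, -1.1, 0.4]
grip_width: 0.0006
```

Run:
```python
from mv import *
o=bot.get_obs(); print(o['clock'],o['eef_pos'],o['joint_pos'].round(3),o['grip_width'],o['ft_force'])
hx,hy,yw=Q; u=np.array([np.sin(yw),-np.cos(yw)])
print(rel([*(np.array([hx,hy])+.084*u),.2],np.radians(71.26)))
```

```text
0.6833 [ 0.32939081 -0.3526321   0.23088914] [-8.190e-01  2.070e-01 -3.900e-02  1.325e+00 -1.000e-03  1.511e+00] 0.0005889886374583409 [-0.72068286 -1.11961971  0.36628194]
[0.123, 0.755, 0.098, -0.865, -0.002, 0.0]
```

Request:
apply_moves --targets '[0.12, 0.755, 0.098, -0.865, 0, 0, 0, 0.12, 0.755, 0.098, -0.865, 0, 0, 0, 0.12, 0.755, 0.098, -0.865, 0, 0, 0, 0.12, 0.755, 0.098, -0.865, 0, 0, 0, 0.12, 0.755, 0.098, -0.865, 0, 0, 0, 0.12, 0.755, 0.098, -0.865, 0, 0, 0, 0.12, 0.755, 0.098, -0.865, 0, 0, 0, 0.12, 0.755, 0.098, -0.865, 0, 0, 0]'

```text
clock: 1.35
eef_pos: [0.476, -0.2348, 0.201]
tool_rot: [0.116, 0.698, -0.117, 0.697]
ft_force: [-0.8, -0.5, 0.0]
grip_width: -0.0002
```

Run:
```python
from mv import *
o=bot.get_obs(); print(o['clock'],o['eef_pos'],o['joint_pos'].round(3),o['ft_force'])
hx,hy,yw=Q; u=np.array([np.sin(yw),-np.cos(yw)])
print((o['eef_pos'][:2]-Q[:2])@u)
for r in (.084,.12,.15,.16): print(rel([*(np.array([hx,hy])+r*u),.09],np.radians(71.26)))
for n,(x0,x1,y0,y1) in {"side":(260,400,115,235),"top":(300,450,140,250)}.items():
    p,d=bot.camera(n); cv2.imwrite(f"pics/{n}1z.png",cv2.resize(p[y0:y1,x0:x1,::-1],None,fx=5,fy=5,interpolation=cv2.INTER_CUBIC))
```

```text
1.35 [ 0.47598697 -0.23484622  0.20101084] [-4.580e-01  3.170e-01  2.900e-02  1.284e+00 -1.000e-03  1.444e+00] [-0.80732822 -0.4940653   0.01112746]
0.08650708872634373
[0.444, 0.01, 0.001, -0.008, -0.002, 0.001]
[0.444, -0.134, 0.002, -0.008, -0.002, 0.001]
[0.444, -0.254, 0.003, -0.008, -0.002, 0.001]
[0.444, -0.294, 0.003, -0.008, -0.002, 0.001]
```

View pics/side1z.png

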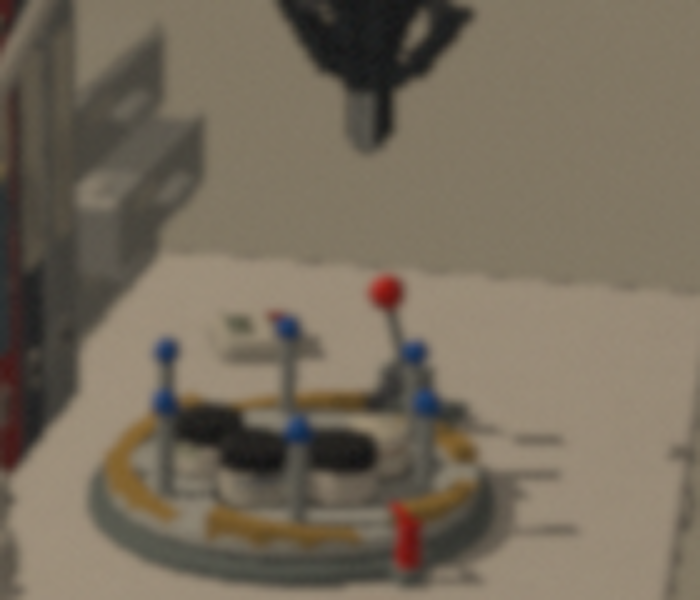

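View pics/top1z.png

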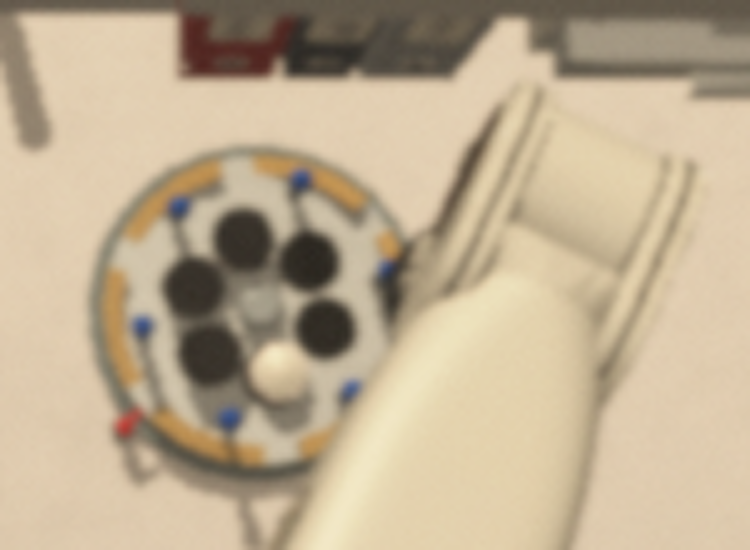

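Side view: the closed fingers (zoomed tip at 370,150) hang inward of the red knob (387,292), clear of jars and pegs. Next I descend inside the knob.

Request:
apply_moves --targets '[0.16, 0.01, 0, 0, 0, 0, 0, 0.3, 0.01, 0, 0, 0, 0, 0, 0.4, 0.01, 0, 0, 0, 0, 0, 0.44, 0.01, 0, 0, 0, 0, 0, 0.44, 0.01, 0, 0, 0, 0, 0, 0.44, 0.01, 0, 0, 0, 0, 0]'

```text
clock: 1.95
eef_pos: [0.4777, -0.2323, 0.0921]
tool_rot: [0.116, 0.697, -0.117, 0.698]
ft_force: [-0.3, -1.1, 0.3]
grip_width: 0.0001
```

Run:
```python
from mv import *
o=bot.get_obs(); print(o['clock'],o['eef_pos'],o['ft_force'])
hx,hy,yw=Q; u=np.array([np.sin(yw),-np.cos(yw)]); t=np.array([-u[1],u[0]])
print((o['eef_pos'][:2]-Q[:2])@u,(o['eef_pos'][:2]-Q[:2])@t)
for n,(x0,x1,y0,y1) in {"side":(270,390,135,235)}.items():
    p,d=bot.camera(n); cv2.imwrite(f"pics/{n}2z.png",cv2.resize(p[y0:y1,x0:x1,::-1],None,fx=6,fy=6,interpolation=cv2.INTER_CUBIC))
```

```text
1.95 [ 0.47772742 -0.2323352   0.09208368] [-0.34573116 -1.05835544  0.30200425]
0.08357009076394652 0.0006023365985202371
```

View pics/side2z.png

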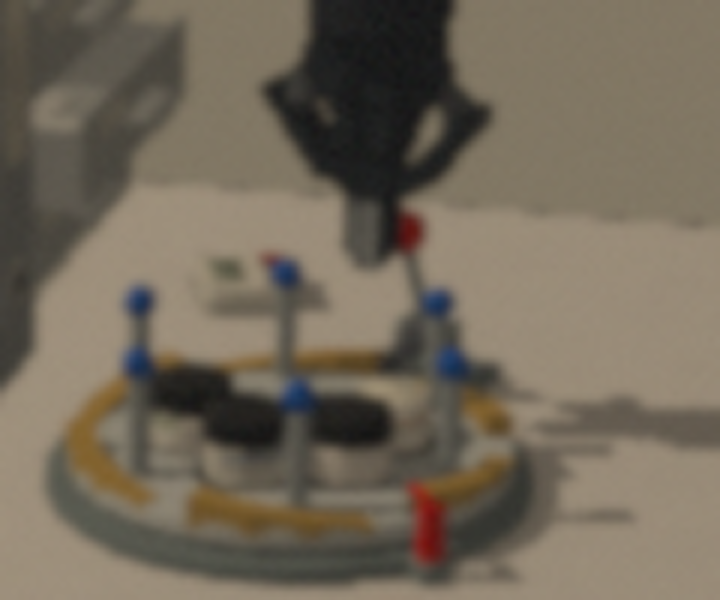

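The fingertip is just inside the knob (408,232). Now I push outward.

Request:
apply_moves --targets '[0, -0.02, 0, 0, 0, 0, 0, 0, -0.045, 0, 0, 0, 0, 0, 0, -0.07, 0, 0, 0, 0, 0, 0, -0.095, 0, 0, 0, 0, 0, 0, -0.12, 0, 0, 0, 0, 0, 0, -0.145, 0, 0, 0, 0, 0, 0, -0.17, 0, 0, 0, 0, 0, 0, -0.195, 0, 0, 0, 0, 0, 0, -0.22, 0, 0, 0, 0, 0, 0, -0.24, 0, 0, 0, 0, 0, 0, -0.25, 0, 0, 0, 0, 0, 0, -0.25, 0, 0, 0, 0, 0]'

```text
clock: 3.0
eef_pos: [0.4574, -0.2911, 0.0912]
tool_rot: [0.116, 0.698, -0.116, 0.697]
ft_force: [0.1, -0.1, -0.3]
grip_width: -0.0001
```

Run:
```python
from mv import *
o=bot.get_obs(); print(o['clock'],o['eef_pos'],o['ft_force'])
hx,hy,yw=Q; u=np.array([np.sin(yw),-np.cos(yw)]); t=np.array([-u[1],u[0]])
print((o['eef_pos'][:2]-Q[:2])@u,(o['eef_pos'][:2]-Q[:2])@t)
for n,(x0,x1,y0,y1) in {"side":(270,390,135,235)}.items():
    p,d=bot.camera(n); cv2.imwrite(f"pics/{n}3z.png",cv2.resize(p[y0:y1,x0:x1,::-1],None,fx=6,fy=6,interpolation=cv2.INTER_CUBIC))
```

```text
3.0 [ 0.45736951 -0.29114463  0.09122969] [ 0.07564163 -0.10563637 -0.256035  ]
0.14580224642696624 0.0002129846537437832
```

View pics/side3z.png

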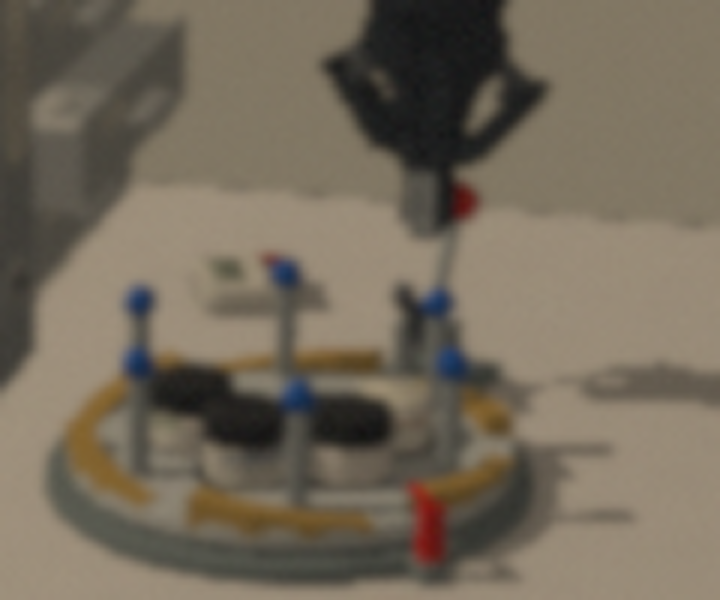

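The knob (465,200) now leans outward and the nose (408,295) is lifted. Next I back off, rise, and check that it stays up.

Request:
apply_moves --targets '[0, 0.04, 0, 0, 0, 0, 0, -0.02, 0.08, 0, 0, 0, 0, 0, -0.15, 0.08, 0, 0, 0, 0, 0, -0.28, 0.08, 0, 0, 0, 0, 0, -0.28, 0.08, 0, 0, 0, 0, 0, -0.28, 0.08, 0, 0, 0, 0, 0]'

```text
clock: 3.55
eef_pos: [0.4662, -0.2712, 0.1642]
tool_rot: [0.115, 0.696, -0.116, 0.7]
ft_force: [0.1, 0.4, -0.1]
grip_width: 0.0
```

Run:
```python
from mv import *
from fit import solve,blobs,ROI,model
o=bot.get_obs(); print(o['clock'],o['eef_pos'],o['ft_force'])
p,d=bot.camera("side"); B={"side":blobs("side",p,ROI["side"])}
print([x.round(1).tolist() for x in B["side"]["red"]],len(B["side"]["blue"]))
x0,x1,y0,y1=270,390,135,235;cv2.imwrite(f"pics/side4z.png",cv2.resize(p[y0:y1,x0:x1,::-1],None,fx=6,fy=6,interpolation=cv2.INTER_CUBIC))
s=solve(B,[.504,-.153,-.327,.76],.182);print(s.x,s.cost)
n=np.array([np.cos(np.radians(43.5)),np.sin(np.radians(43.5))]); y=np.radians(43.5)
pg=np.array([.4196,-.128])
print(rel([*(pg-.036*n),.15],y))
```

```text
3.55 [ 0.46624563 -0.27117845  0.16415272] [ 0.13546692  0.39212694 -0.07875502]
[[345.8, 167.8], [341.0, 222.1]] 6
[ 0.50451138 -0.1542373  -0.31569749  0.76060787] 0.26647684470706845
[0.049, 0.354, -0.423, 0.967, 0.004, -0.001]
```

View pics/side4z.png

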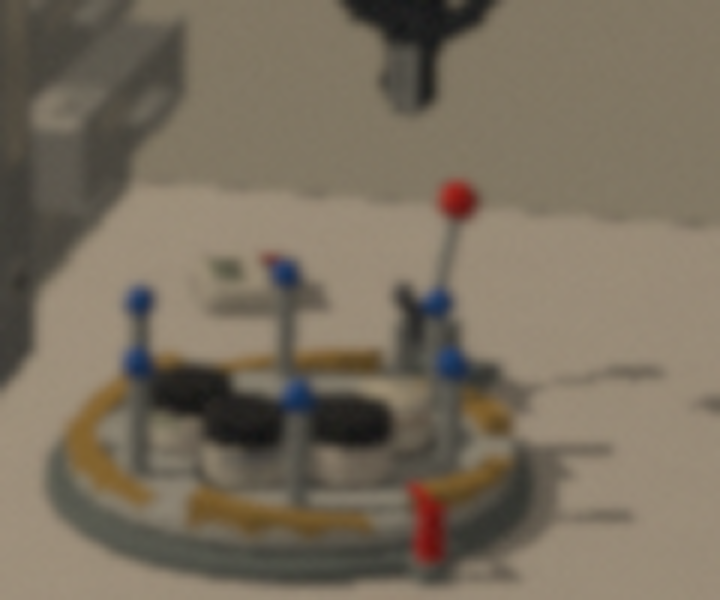

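The pawl stays up (knob at zoomed 458,200) and the wheel hasn't moved. Moving behind the near peg.

Request:
apply_moves --targets '[0.05, 0.35, -0.42, 0.967, 0, 0, 0, 0.05, 0.35, -0.42, 0.967, 0, 0, 0, 0.05, 0.35, -0.42, 0.967, 0, 0, 0, 0.05, 0.35, -0.42, 0.967, 0, 0, 0, 0.05, 0.35, -0.42, 0.967, 0, 0, 0, 0.05, 0.35, -0.42, 0.967, 0, 0, 0, 0.05, 0.35, -0.42, 0.967, 0, 0, 0]'

```text
clock: 4.18
eef_pos: [0.3938, -0.1551, 0.1487]
tool_rot: [0.279, 0.65, -0.279, 0.65]
ft_force: [1.2, -0.9, 0.1]
grip_width: 0.0001
```

Run:
```python
from mv import *
o=bot.get_obs(); print(o['clock'],o['eef_pos'],o['ft_force'])
y=np.radians(43.5);n=np.array([np.cos(y),np.sin(y)])
pg=np.array([.4196,-.128])
print(rel([*(pg-.036*n),.068],y))
```

```text
4.1833 [ 0.39381968 -0.15513873  0.14869694] [ 1.24112917 -0.85887258  0.05227427]
[0.323, 0.005, -0.008, 0.001, 0.001, -0.0]
```

Request:
apply_moves --targets '[0.15, 0.003, -0.006, 0, 0, 0, 0, 0.27, 0.005, -0.008, 0, 0, 0, 0, 0.32, 0.005, -0.008, 0, 0, 0, 0, 0.32, 0.005, -0.008, 0, 0, 0, 0, 0.32, 0.005, -0.008, 0, 0, 0, 0]'

```text
clock: 4.6
eef_pos: [0.3928, -0.1532, 0.0683]
tool_rot: [0.28, 0.65, -0.28, 0.649]
ft_force: [-0.1, -0.4, -0.1]
grip_width: 0.0003
```

Run:
```python
from mv import *
o=bot.get_obs(); print(o['clock'],o['eef_pos'],o['ft_force'])
y=np.radians(43.5);n=np.array([np.cos(y),np.sin(y)])
for th in list(range(164,102,-5))+[104]:
    p=np.array([.5042,-.153])+.088*np.array([np.cos(np.radians(th)),np.sin(np.radians(th))])
    print(th,rel([*(p-.0195*n),.068]))
p,d=bot.camera("side")
x0,x1,y0,y1=270,390,135,235;cv2.imwrite(f"pics/side5z.png",cv2.resize(p[y0:y1,x0:x1,::-1],None,fx=6,fy=6,interpolation=cv2.INTER_CUBIC))
```

```text
4.6 [ 0.39278467 -0.15317639  0.06825364] [-0.05650205 -0.44529422 -0.12194713]
164 [0.001, 0.067, 0.003, 0.0, 0.0, 0.0]
159 [0.001, 0.094, -0.012, 0.0, 0.0, 0.0]
154 [0.001, 0.122, -0.024, 0.0, 0.0, 0.0]
149 [0.001, 0.152, -0.033, 0.0, 0.0, 0.0]
144 [0.001, 0.182, -0.04, 0.0, 0.0, 0.0]
139 [0.001, 0.212, -0.044, 0.0, 0.0, 0.0]
134 [0.001, 0.243, -0.046, 0.0, 0.0, 0.0]
129 [0.001, 0.273, -0.045, 0.0, 0.0, 0.0]
124 [0.001, 0.304, -0.041, 0.0, 0.0, 0.0]
119 [0.001, 0.334, -0.035, 0.0, 0.0, 0.0]
114 [0.001, 0.363, -0.026, 0.0, 0.0, 0.0]
109 [0.001, 0.392, -0.015, 0.0, 0.0, 0.0]
104 [0.001, 0.419, -0.001, 0.0, 0.0, 0.0]
104 [0.001, 0.419, -0.001, 0.0, 0.0, 0.0]
```

View pics/side5z.png

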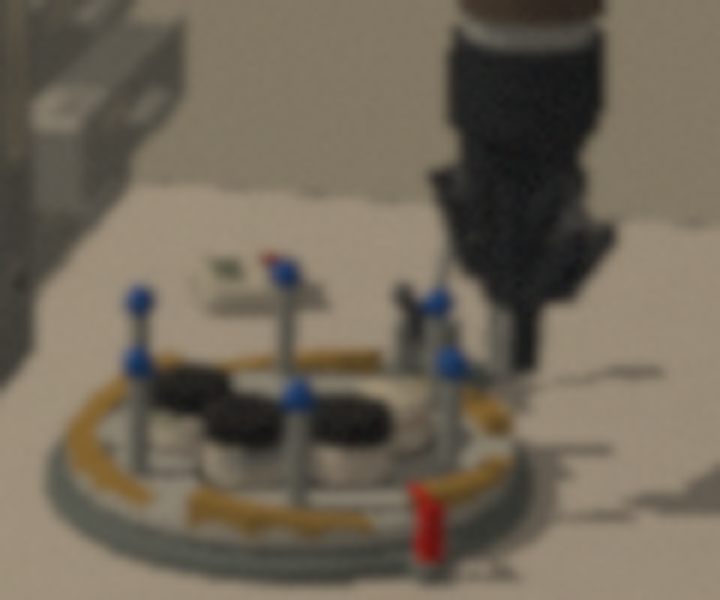

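The finger stands ccw of the near peg (cap 452,365). I push along the arc.

Request:
apply_moves --targets '[0, 0.02, 0.001, 0, 0, 0, 0, 0, 0.04, 0.003, 0, 0, 0, 0, 0, 0.055, 0.003, 0, 0, 0, 0, 0, 0.067, 0.003, 0, 0, 0, 0, 0, 0.08, -0.004, 0, 0, 0, 0, 0, 0.094, -0.012, 0, 0, 0, 0, 0, 0.108, -0.018, 0, 0, 0, 0, 0, 0.122, -0.024, 0, 0, 0, 0, 0, 0.137, -0.029, 0, 0, 0, 0, 0, 0.152, -0.033, 0, 0, 0, 0, 0, 0.167, -0.037, 0, 0, 0, 0, 0, 0.182, -0.04, 0, 0, 0, 0]'

```text
clock: 5.65
eef_pos: [0.4182, -0.1133, 0.0684]
tool_rot: [0.28, 0.65, -0.28, 0.649]
ft_force: [-2.9, -0.5, 0.3]
grip_width: 0.0002
```

```bash
cat > chk.py <<'E'
from mv import *
from fit import solve,blobs,ROI,model
import sys
k=sys.argv[1]; w0=float(sys.argv[2]); r=float(sys.argv[3])
o=bot.get_obs(); print(o['clock'],o['eef_pos'],o['ft_force'])
p,d=bot.camera("side"); B={"side":blobs("side",p,ROI["side"])}
print([x.round(1).tolist() for x in B["side"]["red"]],len(B["side"]["blue"]))
x0,x1,y0,y1=270,390,135,235;cv2.imwrite(f"pics/side{k}z.png",cv2.resize(p[y0:y1,x0:x1,::-1],None,fx=6,fy=6,interpolation=cv2.INTER_CUBIC))
import fit
P=B["side"]["blue"]
from scipy.optimize import minimize_scalar
f=lambda w:sum(min(4,((proj("side",model([.50447,-.15439,0,w]))-b)**2).sum(1).min()) for b in P)
g=[(f(w),w) for w in np.arange(w0-.52,w0+.52,.005)]
c,w=min(g); print("wheel turn from start deg",np.degrees(w-.7612),"cost",c)
E
python3 chk.py 6 0.41 .182
```

```text
5.65 [ 0.41816284 -0.11328734  0.06843906] [-2.91972941 -0.49572223  0.34739537]
[[341.0, 222.3]] 5
wheel turn from start deg -20.69523556012531 cost 0.6526500354014892
```

View pics/side6z.png

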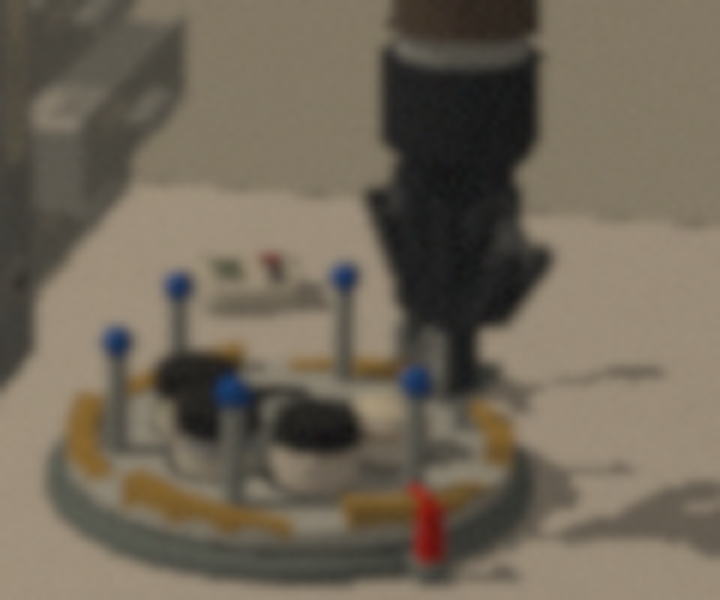

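The wheel has turned about -20.7° with the jars riding along, so I continue.

Request:
apply_moves --targets '[0, 0.015, -0.002, 0, 0, 0, 0, 0, 0.03, -0.004, 0, 0, 0, 0, 0, 0.046, -0.005, 0, 0, 0, 0, 0, 0.061, -0.006, 0, 0, 0, 0, 0, 0.076, -0.006, 0, 0, 0, 0, 0, 0.091, -0.005, 0, 0, 0, 0, 0, 0.107, -0.003, 0, 0, 0, 0, 0, 0.122, -0.001, 0, 0, 0, 0, 0, 0.137, 0.002, 0, 0, 0, 0, 0, 0.152, 0.005, 0, 0, 0, 0, 0, 0.167, 0.01, 0, 0, 0, 0, 0, 0.181, 0.014, 0, 0, 0, 0]'

```text
clock: 6.7
eef_pos: [0.4545, -0.0853, 0.0689]
tool_rot: [0.28, 0.649, -0.28, 0.65]
ft_force: [-1.4, 0.3, -0.5]
grip_width: 0.0
```

```bash
python3 chk.py 7 -0.1 .182
```

```text
6.7 [ 0.45454953 -0.08525651  0.06885723] [-1.41430551  0.34962998 -0.5144742 ]
[[345.8, 167.8], [341.2, 222.8]] 5
wheel turn from start deg -50.77551980449353 cost 0.5568307797110066
```

View pics/side7z.png

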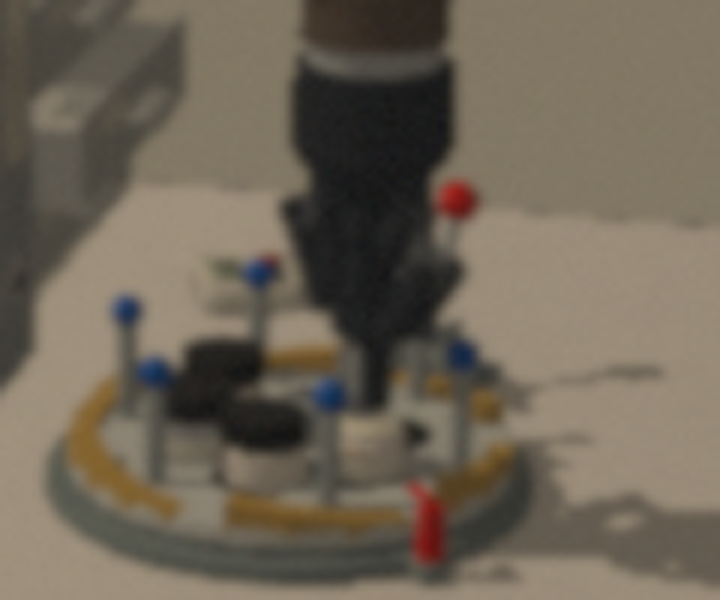

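Wheel at -50.8°, pawl still up. I push the last 9°.

Request:
apply_moves --targets '[0, 0.012, 0.004, 0, 0, 0, 0, 0, 0.023, 0.008, 0, 0, 0, 0, 0, 0.034, 0.014, 0, 0, 0, 0, 0, 0.043, 0.019, 0, 0, 0, 0, 0, 0.05, 0.022, 0, 0, 0, 0, 0, 0.05, 0.022, 0, 0, 0, 0]'

```text
clock: 7.25
eef_pos: [0.4676, -0.0807, 0.0688]
tool_rot: [0.28, 0.649, -0.279, 0.65]
ft_force: [-1.3, -0.7, -0.4]
grip_width: 0.0002
```

```bash
python3 chk.py 8 -0.28 .182
```

```text
7.25 [ 0.46762087 -0.08070649  0.06884529] [-1.32644204 -0.6799103  -0.38438747]
[[345.8, 167.9], [341.0, 222.0]] 5
wheel turn from start deg -58.79692893632505 cost 1.8613134198142833
```

View pics/side8z.png

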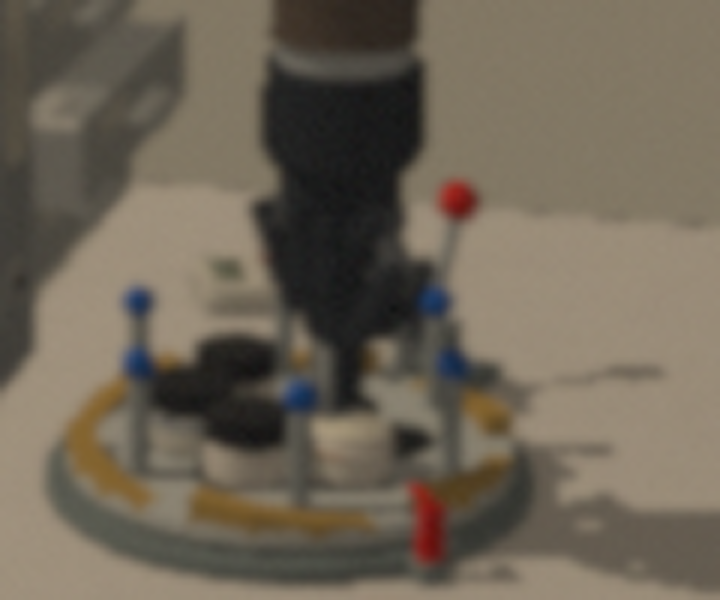

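Request:
apply_moves --targets '[0, -0.02, 0, 0, 0, 0, 0, 0, -0.04, 0, 0, 0, 0, 0, 0, -0.05, 0, 0, 0, 0, 0, -0.12, -0.05, 0, 0, 0, 0, 0, -0.25, -0.05, 0, 0, 0, 0, 0, -0.36, -0.05, 0, 0, 0, 0, 0, -0.4, -0.05, 0, 0, 0, 0, 0, -0.4, -0.05, 0, 0, 0, 0, 0]'

```text
clock: 7.97
eef_pos: [0.46, -0.0902, 0.1722]
tool_rot: [0.28, 0.647, -0.279, 0.652]
ft_force: [0.4, -0.3, -0.2]
grip_width: -0.0003
```

```bash
python3 chk.py 9 -0.28 .182
python3 - <<'E'
from fit import *
B={}
for n in ROI:
    p,d=bot.camera(n); B[n]=blobs(n,p,ROI[n]); cv2.imwrite(f"pics/{n}9f.png",cv2.resize(p[140:250,290:420,::-1],None,fx=5,fy=5,interpolation=cv2.INTER_CUBIC))
    print(n,[x.round(1).tolist() for x in B[n]['blue']],[x.round(1).tolist() for x in B[n]['red']])
s=solve(B,[.504,-.153,-.327,-.26],.182); print(s.x,np.degrees(s.x[3]),s.cost)
s=solve({"side":B["side"]},[.504,-.153,-.327,-.26],.182); print(s.x,np.degrees(s.x[3]),s.cost)
E
```

```text
7.9667 [ 0.4600005  -0.09015705  0.17217825] [ 0.38310783 -0.29210065 -0.15012004]
[[345.8, 167.9], [341.1, 222.2]] 6
wheel turn from start deg -59.36988673145588 cost 0.6179657822203424
side [[316.9, 180.1], [292.6, 184.8], [341.9, 185.2], [344.8, 195.1], [293.0, 195.5], [319.7, 200.7]] [[345.8, 167.9], [341.1, 222.2]]
top [] [[403.3, 215.3]]
[ 0.50409461 -0.15223816 -0.31798599 -0.27393513] -15.695326996424937 0.7063585253377123
[ 0.50432051 -0.15411059 -0.3161578  -0.27395618] -15.696532601285245 0.2902577227414016
```

View pics/top9f.png

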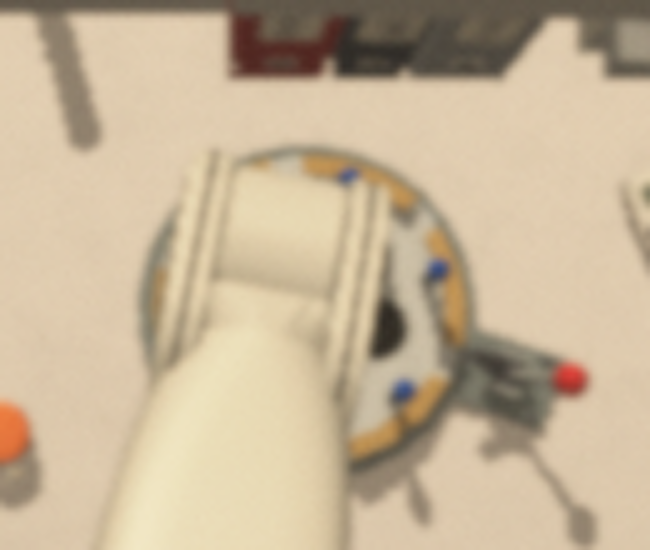

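View pics/side9z.png

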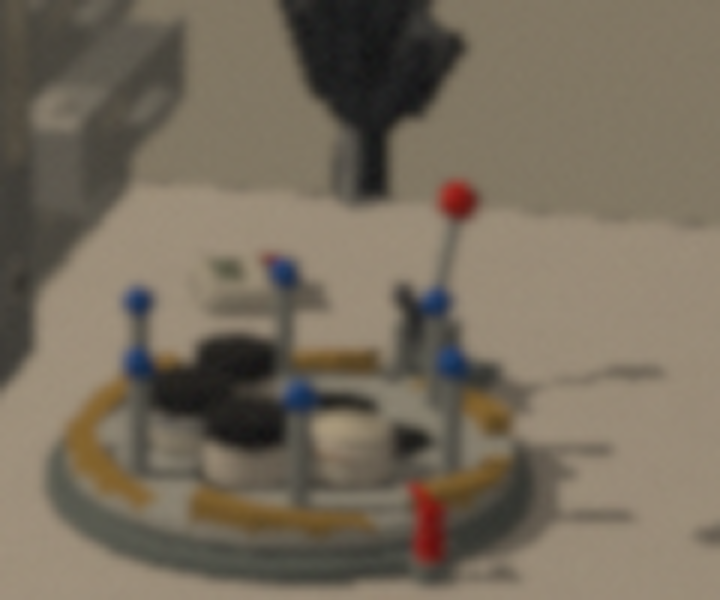

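All six pegs seen: net wheel turn is -59.3°, the white jar is at the pointer and upright, and the pawl is up. Next is the outside of the knob.

Run:
```python
from mv import *
u=np.array([np.sin(-.323),-np.cos(-.323)])
print(rel([*(np.array(Q[:2])+.228*u),.18],np.radians(71.4)))
```

```text
[-0.049, -0.843, 0.743, -0.977, -0.003, 0.001]
```

Request:
apply_moves --targets '[-0.05, -0.845, 0.745, -0.977, 0, 0, 0, -0.05, -0.845, 0.745, -0.977, 0, 0, 0, -0.05, -0.845, 0.745, -0.977, 0, 0, 0, -0.05, -0.845, 0.745, -0.977, 0, 0, 0, -0.05, -0.845, 0.745, -0.977, 0, 0, 0, -0.05, -0.845, 0.745, -0.977, 0, 0, 0, -0.05, -0.845, 0.745, -0.977, 0, 0, 0, -0.05, -0.845, 0.745, -0.977, 0, 0, 0, -0.05, -0.845, 0.745, -0.977, 0, 0, 0, -0.05, -0.845, 0.745, -0.977, 0, 0, 0]'

```text
clock: 8.95
eef_pos: [0.4312, -0.3694, 0.1792]
tool_rot: [0.116, 0.699, -0.114, 0.697]
ft_force: [-0.5, 0.8, 0.2]
grip_width: 0.0003
```

Run:
```python
from mv import *
o=bot.get_obs(); print(o['clock'],o['eef_pos'],o['ft_force'])
u=np.array([np.sin(-.323),-np.cos(-.323)])
for r in (.228,.205,.14,.13):print(rel([*(np.array(Q[:2])+r*u),.09],np.radians(71.4)))
```

```text
8.95 [ 0.43123993 -0.36939783  0.17920468] [-0.54297927  0.8304245   0.17738807]
[0.357, 0.0, 0.003, -0.003, -0.007, -0.004]
[0.357, 0.092, 0.002, -0.003, -0.007, -0.004]
[0.358, 0.352, 0.001, -0.003, -0.007, -0.004]
[0.358, 0.392, 0.001, -0.003, -0.007, -0.004]
```

Request:
apply_moves --targets '[0.14, 0, 0, 0, 0, 0, 0, 0.28, 0, 0, 0, 0, 0, 0, 0.355, 0, 0, 0, 0, 0, 0, 0.355, 0, 0, 0, 0, 0, 0, 0.355, 0, 0, 0, 0, 0, 0]'

```text
clock: 9.37
eef_pos: [0.4317, -0.3673, 0.0913]
tool_rot: [0.114, 0.699, -0.112, 0.697]
ft_force: [-0.3, -0.2, 0.5]
grip_width: -0.0001
```

```bash
python3 chk.py 10 -0.28 .182
```

```text
9.3667 [ 0.43173644 -0.36726245  0.09130793] [-0.31311581 -0.15867119  0.47367281]
[[345.9, 167.7], [341.0, 222.1]] 6
wheel turn from start deg -59.36988673145588 cost 0.6118790060394695
```

View pics/side10z.png

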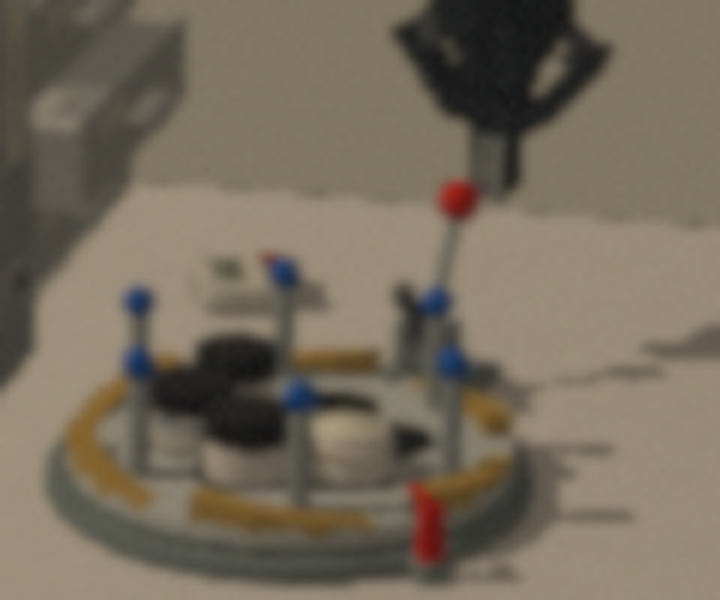

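The finger is outside the knob (458,200). I push inward slowly.

Request:
apply_moves --targets '[0, 0.05, 0, 0, 0, 0, 0, 0, 0.09, 0, 0, 0, 0, 0, 0, 0.12, 0, 0, 0, 0, 0, 0, 0.15, 0, 0, 0, 0, 0, 0, 0.18, 0, 0, 0, 0, 0, 0, 0.21, 0, 0, 0, 0, 0, 0, 0.24, 0, 0, 0, 0, 0, 0, 0.265, 0, 0, 0, 0, 0, 0, 0.29, 0, 0, 0, 0, 0, 0, 0.31, 0, 0, 0, 0, 0, 0, 0.325, 0, 0, 0, 0, 0, 0, 0.335, 0, 0, 0, 0, 0]'

```text
clock: 10.42
eef_pos: [0.4592, -0.2901, 0.0925]
tool_rot: [0.114, 0.698, -0.114, 0.698]
ft_force: [-0.0, -0.5, -0.2]
grip_width: 0.0002
```

```bash
python3 chk.py 11 -0.28 .118
```

```text
10.4167 [ 0.45922455 -0.29006506  0.09247406] [-0.04211896 -0.49624392 -0.24240546]
[[337.1, 172.7], [341.1, 222.2]] 6
wheel turn from start deg -59.36988673145588 cost 0.3048623896102695
```

View pics/side11z.png

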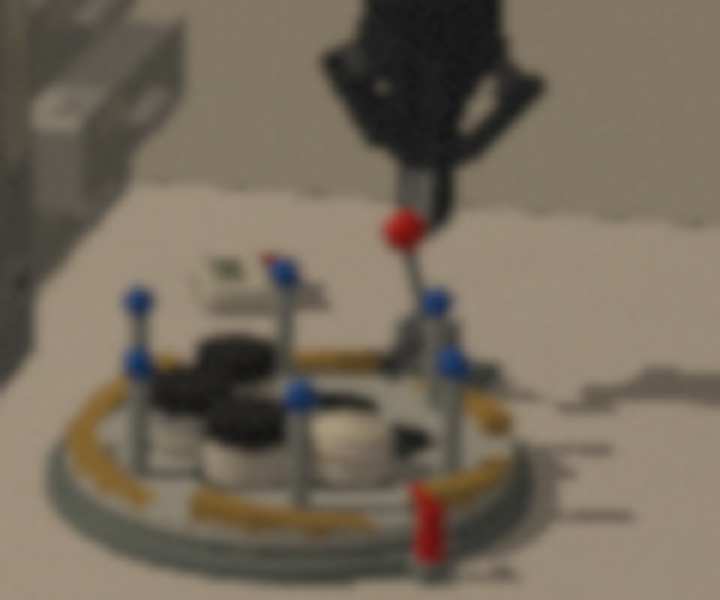

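The knob is at (337.1,172.7) against (337.0,173.0) at the start, so the pawl is home. I retreat outward and up, clear of the top view.

Request:
apply_moves --targets '[0, -0.08, 0, 0, 0, 0, 0, 0, -0.2, 0, 0, 0, 0, 0, -0.05, -0.32, 0, 0, 0, 0, 0, -0.2, -0.38, 0, 0, 0, 0, 0, -0.34, -0.5, 0, 0, 0, 0, 0, -0.4, -0.65, -0.1, 0, 0, 0, 0, -0.4, -0.8, -0.2, 0, 0, 0, 0, -0.4, -0.8, -0.3, 0, 0, 0, 0, -0.4, -0.8, -0.4, 0, 0, 0, 0, -0.4, -0.8, -0.4, 0, 0, 0, 0]'

```text
clock: 11.3
eef_pos: [0.2956, -0.4475, 0.1925]
tool_rot: [0.117, 0.699, -0.116, 0.696]
ft_force: [-0.7, 1.1, -0.8]
grip_width: -0.0003
```

Run:
```python
from fit import *
o=bot.get_obs(); print(o['clock'],o['eef_pos'],o['ft_force'])
B={}
for n in ROI:
    p,d=bot.camera(n); B[n]=blobs(n,p,ROI[n]); cv2.imwrite(f"pics/{n}12.png",cv2.resize(p[140:260,260:420,::-1],None,fx=5,fy=5,interpolation=cv2.INTER_CUBIC))
    print(n,[x.round(1).tolist() for x in B[n]['blue']],[x.round(1).tolist() for x in B[n]['red']])
s=solve(B,[.504,-.153,-.327,-.26],.118); print(s.x,np.degrees(s.x[2:]),s.cost)
s=solve({"side":B["side"]},[.504,-.153,-.327,-.26],.118); print(s.x,np.degrees(s.x[2:]),s.cost)
```

```text
11.3 [ 0.29559619 -0.44746194  0.1924694 ] [-0.73024412  1.10406868 -0.81693686]
side [[316.9, 180.1], [292.6, 184.8], [342.0, 185.0], [344.8, 195.1], [293.0, 195.5], [319.7, 200.7]] [[337.0, 173.0], [341.0, 222.1]]
top [[345.5, 223.5]] [[385.8, 209.7]]
[ 0.50389407 -0.1520849  -0.32563928 -0.27725087] [-18.65775627 -15.88530483] 0.7042566540894515
[ 0.50434134 -0.15453305 -0.32425611 -0.27394402] [-18.57850638 -15.69583602] 0.23960305535176074
```

View pics/top12.png

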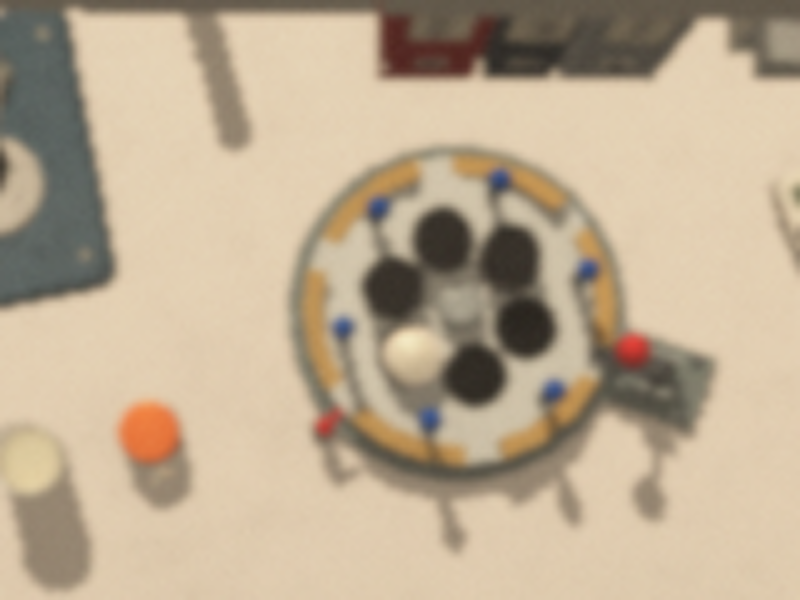

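View pics/side12.png

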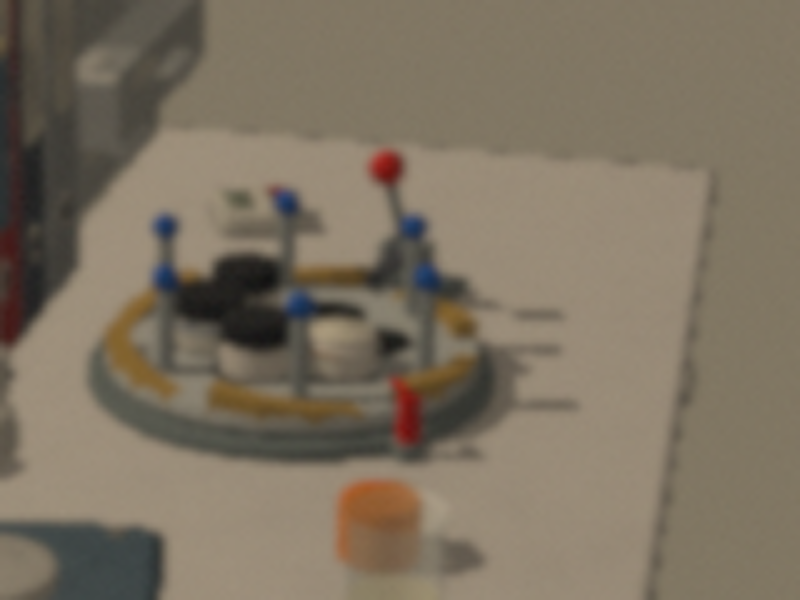

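The white jar (top zoom 415,355) is at the pointer (325,425). The knob pixels are the same as at the start in both cameras. The arm is clear, so I hand in.

```bash
python3 -c "
from workcell import bot
print(bot.job_done())"
```

```text
the job is handed in; nothing more can be done
None
```

The white jar is back at the pointer and the pawl is home; I handed the job in at about 11.4 s on the robot's clock. With the shut fingertip I pushed the knob outward until the pawl stayed up. I then pushed one peg along its arc, turning the wheel clockwise, backed off, and pushed the knob in again.

- **Pawl:** the knob is at exactly its starting pixels in both cameras, side (337.0, 173.0) and top (385.8, 209.7), so it sits at its starting position. The camera can't show the nose between the teeth directly.
- **Wheel:** net turn measured -59.3 to -59.4° against a full notch of 60°. I estimate it at about 3° from the stop face, inside the 9° of play. It did not move when the pawl dropped.
- **Jars and bystanders:** all jars look upright on their pads. The timer, orange jar and beaker look unmoved in the views I checked; I did not look again at the bottle and the label roll, which the arm never went near.
- **Forces:** the wrist force readings I saw stayed at about 3 N or less.
- **Disagreement:** the two cameras put the hub about 2 to 4 mm apart in y, about the 2 mm calibration error of each. The wheel angles agreed within about 0.2°. In the final top picture only one peg cap was detected automatically, so the wheel angle rests mainly on the side camera.

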